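# Seat the film gate in its notches and bolt it

### The job

With the fingertips, push the aluminium film gate along its rails until you feel it drop into its locating notches. Then push the red knob of the bolt so that the bolt slides fully home over the gate. Do not lift the gate, do not move the bolt before the gate has dropped in, and leave the other things on the desk alone.

Things in the scene. Friction and masses are not known exactly. Their poses are not given: they have to be found in the camera images.
- bed: Fixed dark steel rail bed, 350 mm long (x) by 112 wide (y). Origin: centre of its underside, on the desk. Its +x is the way the gate must slide, roughly to the robot's left; its -y side is the far side. Steel rails, top 20 above the desk, run its whole length between two blue guides 88 apart (y = +-44), 38 high. Between the rails (y = +-12) the floor is at 14.
- notch (a point): On the bed at its x = 60, y = 0, z = 14 mm, with its axes: here the gate's origin lies when it has dropped in. The notches are 6 deep and leave it about 2.5 of play either way along x; their far walls stop it. Pushed faster than about 0.08 m/s it may skip over them.
- gate: Aluminium film gate: loose block 100 (x) by 84 (y) by 24 mm thick, 0.4 to 0.7 kg, black aperture on top, on four pins. Origin: under its centre, at the pins' feet; block from 7 to 31 above it. Axes as the bed's. Starts on the rails (origin 20 above the desk), 95 to 135 short of the notch point; stays level, drops 6 (origin at 14, block top at 45). Sliding takes up to 7 N.
- gate_rear (a point): Centre of the gate's rear (-x) face, the one to push, 50 mm behind the gate's origin and 19 above it. The face is 84 wide and 24 high (27 to 51 mm above the desk on the rails, 21 to 45 once dropped). Push it low.
- pedestal (a point): Centre of the top of the bolt's grey pedestal, fixed on the bed's far side at bed x = 60, y = -90, z = 46 mm. The pedestal is 50 (x) by 68 (y); two cheeks beside the bolt bar, 11 to 21 either side of this point in x, rise to 57 above the desk.
- bolt (a joint): Travel of the bolt in m: about 0 = open, 0.030 = home (end stop). It slides along the bed's +y (towards the robot), takes about 2 N and stays where left. Steel bar 60 long, 16 wide, at 48 to 56 mm above the desk; its nose ends up 22 mm over the seated gate. A gate still up on the rails is in its way.
- bolt_knob (a point): Half-way up the red upright knob in the middle of the bolt's bar: diameter 14, height 30 mm, from 56 to 86 above the desk (this point at 71). At bed x = 60; y = -80 when open, -50 when home. Push it from its -y (far) side.
- roller: dark iron pinch roller standing on end, diameter 32, height 44, beside the bed on the robot's side (mm; origin at centre of underside). A bystander: leave it where it is.
- fuse_cap: red plastic fuse cap, diameter 24, height 26, beside the bed on its far side (mm; origin at centre of underside). A bystander: leave it where it is.
- barrel: brass lens barrel standing on end, diameter 40, height 50, beside the bed on its far side (mm; origin at centre of underside). A bystander: leave it where it is.
- reel: cream plastic film reel lying flat, diameter 92, height 27 (mm; origin at centre of underside). A bystander: leave it where it is.
- cleaner: amber bottle with white cap, diameter 48, height 110 (mm; origin at centre of underside). A bystander: leave it where it is.
- driver: screwdriver lying flat, 160 long (mm; origin at centre of underside). A bystander: leave it where it is.
There are look-alikes about, which are no part of the job. Leave any pink look-alike of the gate alone.

How it is judged (in metres and radians):
On the way, in this order (a step that is already met when the one before it is completed fails the run):
1. the gate has dropped into its notches (z of gate in the frame of notch between -0.003 and 0.002 m and x of gate in the frame of notch between -0.0045 and 0.0045 m), for 0.2 s.
2. the bolt is home over the seated gate (all of step 1 and value of joint bolt above 0.026 m), for 0.2 s.
At the end, for the whole second after the job is handed in: The gate lies level and at rest in its notches (origin within 2 mm of seated height and 4.5 mm along the rails) and the bolt is at least 26 of its 30 mm home (all of step 2 and linear speed of gate below 0.01 m/s and angle between gate's own z axis and vertical below 0.03 rad); the robot touches nothing.
It fails at once if the gate is lifted off its rails (8 mm) or tipped (z of gate in the frame of bed above 0.028 m or angle between gate's own z axis and vertical above 0.2 rad).
It fails at once if the bolt is moved more than 10 mm while the gate is not down in its notches (value of joint bolt above 0.01 m and z of gate in the frame of notch above 0.003 m).
It fails at once if a bystander is moved more than 25 mm (distance of any of roller, fuse_cap, barrel, reel, cleaner, driver from where it was at the start of the episode above 0.025 m).
It also fails if it takes over 45 s, if anything falls off the work surface, if the arm or the gripper's body presses on something with over 40 N, if the wrist force passes 120 N, or if a joint passes its speed limit or range.

### The arm

A 6-joint arm with a two-finger parallel gripper is mounted at the origin on the work surface. World frame = base frame: x ahead of the robot, y to its left, z up, the work surface at z = 0. Lengths are in m, angles in degrees, forces in N, time in s.
With the tool pointing down it reaches from about 0.35 to 0.875 m from the base axis. Payload 4.2 kg.
Tool frame: the origin (TCP) lies midway between the tips of the shut fingers; the grasp point (between the pads) lies 19 mm behind it; z points along the fingers, y is the line along which they close (so a half turn about z gives the same grasp; the last joint's range is limited). The gripper opens to 87 mm and grips with 3 to 60 N. Pads are 19 mm wide; open, the fingers measure 117 mm over their backs; the gripper's body (75 mm by 190 mm) begins 51 mm behind the grasp point.
Start: joints at [-61.1, 22.042, 0.453, 0, -68.411, -14.817], TCP at [0.152, -0.606, 0.223] pointing down, gripper open.
Joint ranges: [-179.83, 179.83], [-69.29, 118.12], [-61.27, 80.66], [-181.25, 117.63], [-171.15, -9.14], [-177.46, 177.46]. Speed limits (degrees/s): [159.86, 159.86, 180, 180, 180, 180].

### API

Orientations are given as a 3x3 rotation matrix whose columns are the frame's x, y, z axes.
In Python, from station import r, cams gives the robot as it stands.
- The arm moves only by the tool play_rows, never from a script. Its argument "commands" is text: rows parted by semicolons, each of 6 numbers parted by spaces: the shift along the world's x, y, z normalised to -1 to 1, where 1 is 30 mm, then the turn, a rotation vector about the world's x, y, z normalised to -1 to 1, where 1 is 0.15 rad. A call has 1 to 20 rows; each row shifts and turns the commanded pose from where the row before left it; what a row does not reach is not made up. A row lasts 1/10 s, in which the tool goes at most 50 mm and 8.59 degrees, less where a joint would pass 70% of its speed; a pose out of reach is approached as far as the arm can. A call with a number of a shift or a turn outside -1 to 1 is refused whole. A call with a gripper value outside its range is refused whole. "grip" is the finger opening in mm, from 0 to 87, set as the call begins (left out, the last holds). The fingers move at their own pace and stop on an object; the grip force is fixed at half the most. Time passes only in rows, so rows that do not move let the fingers close. It gives the time, the measured TCP pose, the force, the opening and the grip force at its end, in the units of the state.
- r.sense(): the state, without advancing time (a new reading comes with each control period).
- cams.capture(name): name is "scene" or "top" or "wrist"; returns (picture, depth): 480x640x3 uint8, blue, green, red; 480x640 float32, m along the optical axis (not along the pixel's ray), 0 where there is no reading.
- cams.camera_info(name): a dict with "mtx" (3x3 intrinsics, pixels), "R" (3x3) and "t" (3): a world point X has camera coordinates R X + t. Camera axes: x right, y down, z forward; pixel columns grow to the right and rows downward; lengths in m; the calibration is good to about 2 mm. A picture is of the moment at which its call begins: read the wrist's pose just before it. camera_info takes no time and is no camera call; for the wrist camera it gives the pose at the moment of the call.
- r.finish_job(): hands the job in; it is judged then, once.
The state is a dict: "time_s": time; "joints": joint angles; "joint_velocities": joint speeds; "effort": joint torques, N m; "tcp_pos": TCP position; "ee_rot": TCP orientation; "wrist_force": force on the tool from outside, world axes, zero at the start; "moment": the same for the moment, N m; "gripper_width": opening from 0.0 (shut) to 1.0 (fully open); "gripper_force": force on a finger pad.
Only numpy, scipy, OpenCV 4.12 (cv2) and the standard library are available. Lean on these libraries where they do the work, as an engineer would, in place of code of your own. Each camera call takes 0.05 s, during which the arm holds its last target. There are 200 camera calls.

## Working session

There is one attempt and no reset: what is moved stays moved. The work goes in short steps, Python scripts to look and compute and a tool call to move; the robot and the scene stay as the last step left them, time stands still between calls to the robot, and variables do not carry over. Pictures are saved under pics/ and viewed, at most 10 in all, crops included, and the job is handed in when it is done.

Besides the shell and the picture viewer there is one more tool, called after "Emit:" as name(argument=value, ...), one argument or row to a line, values as JSON. play_rows: Moves the arm, as the interface text tells. Scaled input: -1 to 1 covers 30 mm each way for a shift and 0.15 rad each way for a turn. Its arguments: {"type":"object","properties":{"commands":{"type":"string"},"grip":{"type":"number"}},"required":["commands"]}

```bash
mkdir -p pics; python3 - <<'E'
from station import r,cams
import cv2,numpy as np
for n in("top","scene"):
    p,d=cams.capture(n);cv2.imwrite(f"pics/{n}0.png",p);np.save(f"pics/{n}0.npy",d)
    i=cams.camera_info(n);print(n,-i["R"].T@i["t"],i["mtx"].tolist())
print(r.sense()["ee_rot"])
E
```

```text
top [ 0.26718505 -0.00226579  1.04960468] [[477.83143340178395, 0.0, 318.4900586800083], [0.0, 477.83143340178395, 237.3004171929359], [0.0, 0.0, 1.0]]
scene [1.15803714 0.37145606 0.57933415] [[453.1518373686438, 0.0, 319.7988858504528], [0.0, 453.1518373686438, 236.57069533855557], [0.0, 0.0, 1.0]]
[[-9.69996547e-01 -2.43118045e-01 -5.60856993e-04]
 [-2.43118676e-01  9.69994723e-01  1.88301516e-03]
 [ 8.62333589e-05  1.96287302e-03 -9.99998070e-01]]
```

View pics/top0.png

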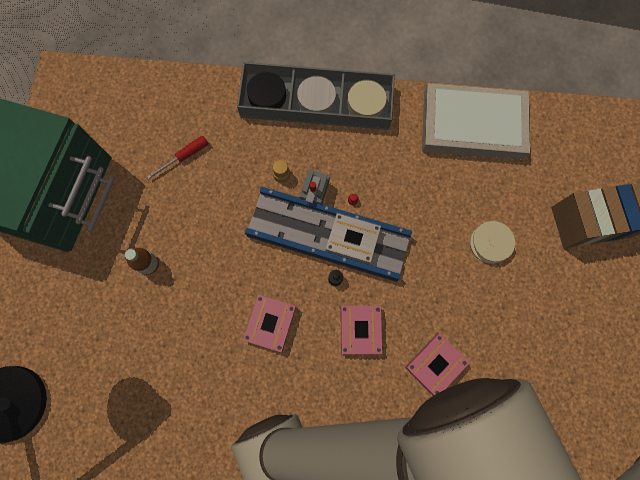

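View pics/scene0.png

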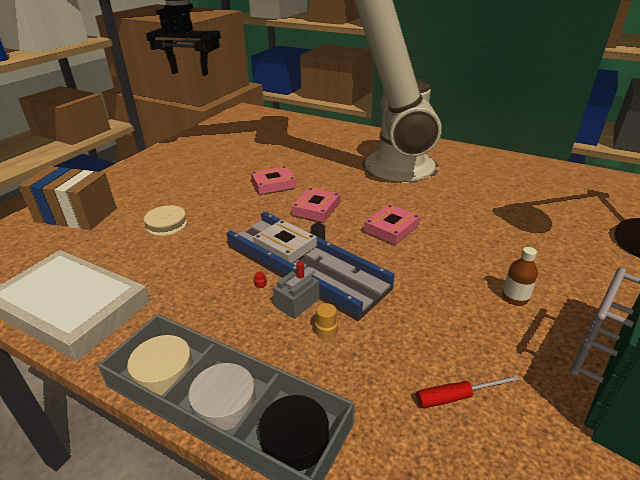

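Candidates in the top view:
- **Gate:** the grey block at (353,237). Its pink look-alikes are at (270,323), (361,329) and (438,364).
- **Knob:** red, at (312,186). The other red things are the fuse cap (353,200) and the driver (190,148).

The grey block on the blue-guided bed and the knob on the grey pedestal fit the description.

```bash
cat > h.py <<'E'
import cv2,numpy as np
from station import r,cams
def ray(n,uv,z,i=None):
    i=i or cams.camera_info(n);K,R,t=i["mtx"],np.array(i["R"]),np.array(i["t"])
    uv=np.atleast_2d(uv).astype(float);d=np.c_[uv,np.ones(len(uv))]@np.linalg.inv(K).T@R
    c=-R.T@t;s=(z-c[2])/d[:,2:];return c+s*d
def cents(m,amin):
    n,l,s,c=cv2.connectedComponentsWithStats(m.astype(np.uint8));return [(s[k,4],c[k]) for k in range(1,n) if s[k,4]>=amin]
E
python3 - <<'E'
from h import *
p=cv2.imread("pics/top0.png");h=cv2.cvtColor(p,cv2.COLOR_BGR2HSV)
roi=np.zeros(p.shape[:2],bool);roi[160:295,235:425]=1
H,S,V=cv2.split(h)
m=roi&(H>100)&(H<125)&(S>120)&(V>60)
pts=np.argwhere(m)[:,::-1]
w=ray("top",pts,.038)[:,:2].astype(np.float32)
rc=cv2.minAreaRect(w);b=cv2.boxPoints(rc);print("bed rect",rc,b.tolist(),m.sum())
red=((H<8)|(H>172))&(S>150)&(V>80)&roi
for a,c in cents(red,10):print("red",a,c,ray("top",c,.086),ray("top",c,.026))
blk=roi&(V<45)
for a,c in cents(blk,40):print("black",a,c,ray("top",c,.051),ray("top",c,.044))
# barrel: brass
br=(H>12)&(H<28)&(S>120)&(V>110);br[:,:265]=0;br[:,297:]=0;br[:155]=0;br[188:]=0
for a,c in cents(br,40):print("brass",a,c,ray("top",c,.05))
crop=cv2.resize(p[150:300,235:425],None,fx=4,fy=4,interpolation=cv2.INTER_CUBIC);cv2.imwrite("pics/crop1.png",crop)
E
```

```text
bed rect ((0.5344277620315552, -0.006118103861808777), (0.3478908836841583, 0.11189161986112595), 78.02552795410156) [[0.4436098337173462, -0.16467110812664032], [0.5530667304992676, -0.18788592517375946], [0.6252456903457642, 0.15243490040302277], [0.5157887935638428, 0.1756497174501419]] 1345
red 29 [312.4137931  184.27586207] [[0.62258862 0.03676619 0.086     ]] [[0.64471825 0.03919656 0.026     ]]
red 58 [352.37931034 197.36206897] [[ 0.60097682 -0.05046511  0.086     ]] [[ 0.62176076 -0.0534663   0.026     ]]
black 146 [296.83561644 203.7260274 ] [[0.58738488 0.06803226 0.051     ]] [[0.58962941 0.06852503 0.044     ]]
black 49 [395.10204082 232.20408163] [[ 0.5423904  -0.14992904  0.051     ]] [[ 0.54431952 -0.15096413  0.044     ]]
black 189 [353.10582011 236.70899471] [[ 0.52416735 -0.06018106  0.051     ]] [[ 0.52596874 -0.06058703  0.044     ]]
black 407 [322.08845209 257.49140049] [[0.47262376 0.00243884 0.051     ]] [[0.47406384 0.00247182 0.044     ]]
black 72 [378.5 248.5] [[ 0.50309296 -0.11626727  0.051     ]] [[ 0.50474662 -0.1170664   0.044     ]]
black 159 [335.88050314 277.81132075] [[ 0.43168237 -0.03035031  0.051     ]] [[ 0.43283546 -0.03054717  0.044     ]]
brass 739 [278.41813261 167.80649526] [[0.66782473 0.11751886 0.05      ]]
```

View pics/crop1.png

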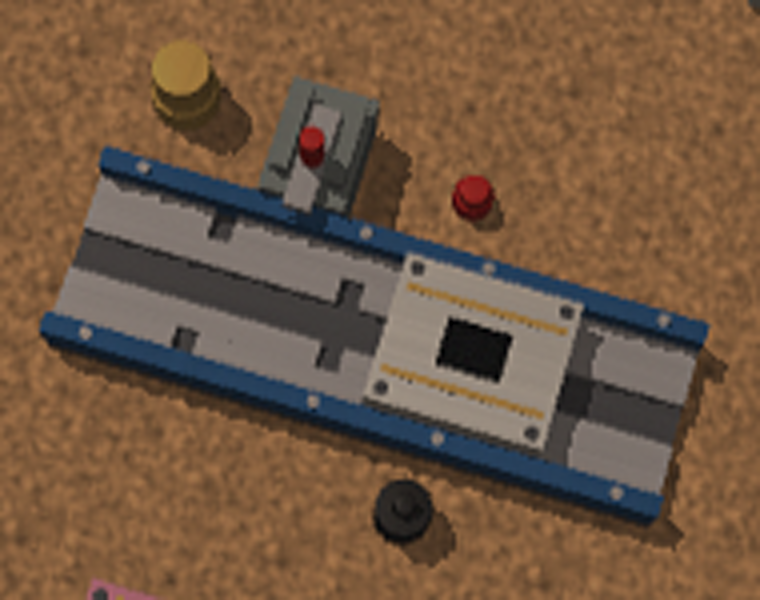

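The crop confirms the choice: the aluminium gate is on the blue bed (aperture at crop pixel 475,350), and the red knob is on the bolt bar at (312,147). Bed yaw is 78° with its centre at (0.534,-0.006), and the gate is 115 mm short. I'll start the approach behind the gate with the fingers shut.

Emit:
play_rows(
  commands="0.733 0.954 -0.2 0 0 -0.7575;0.733 0.954 -0.2 0 0 -0.7575;0.733 0.954 -0.2 0 0 -0.7575;0.733 0.954 -0.2 0 0 -0.7575;0.733 0.954 -0.2 0 0 0;0.733 0.954 -0.2 0 0 0;0.733 0.954 -0.2 0 0 0;0.733 0.954 -0.2 0 0 0;0.733 0.954 -0.2 0 0 0;0.733 0.954 -0.2 0 0 0;0.733 0.954 -0.2 0 0 0;0.733 0.954 -0.2 0 0 0;0.733 0.954 -0.2 0 0 0;0.733 0.954 -0.2 0 0 0;0.733 0.954 -0.2 0 0 0;0.733 0.954 -0.2 0 0 0;0 0 0 0 0 0;0 0 0 0 0 0",
  grip=0,
)

```text
time_s: 1.9
tcp_pos: [0.5037, -0.1476, 0.1259]
ee_rot: [[-0.979, 0.206, -0.002], [0.206, 0.979, 0.0], [0.002, -0.0, -1.0]]
wrist_force: [-0.0, -0.5, 0.4]
gripper_width: 0.006
gripper_force: 0.0
```

Emit:
play_rows(
  commands="0 0 -0.8 0 0 0;0 0 -0.8 0 0 0;0 0 -0.8 0 0 0;0 0 -0.5 0 0 0;0 0 -0.38 0 0 0;0 0 0 0 0 0",
)

```text
time_s: 2.5
tcp_pos: [0.5024, -0.149, 0.0269]
ee_rot: [[-0.978, 0.209, -0.003], [0.209, 0.978, 0.0], [0.003, -0.001, -1.0]]
wrist_force: [0.4, -0.5, -0.6]
gripper_width: 0.005
gripper_force: 0.0
```

```bash
python3 - <<'E'
from h import *
s=r.sense();print(s["tcp_pos"],s["wrist_force"])
p,d=cams.capture("scene");cv2.imwrite("pics/s1.png",cv2.resize(p[180:330,200:410],None,fx=3,fy=3))
E
```

```text
[ 0.50239615 -0.14896944  0.02693825] [ 0.40249551 -0.5148873  -0.5737647 ]
```

View pics/s1.png

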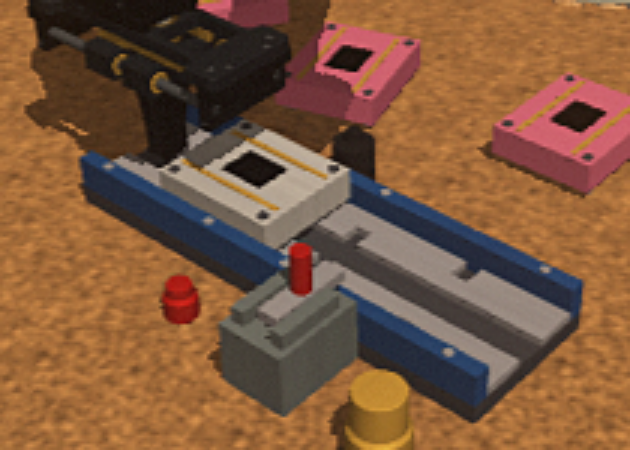

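The shut fingers (crop pixel 160,150) stand between the guides, just behind the gate. Next is a slow push at 50 mm/s along bed +x.

Emit:
play_rows(
  commands="0.035 0.163 0 0 0 0;0.035 0.163 0 0 0 0;0.035 0.163 0 0 0 0;0.035 0.163 0 0 0 0;0.035 0.163 0 0 0 0;0.035 0.163 0 0 0 0;0.035 0.163 0 0 0 0;0.035 0.163 0 0 0 0;0.035 0.163 0 0 0 0;0.035 0.163 0 0 0 0;0.035 0.163 0 0 0 0;0.035 0.163 0 0 0 0;0.035 0.163 0 0 0 0;0.035 0.163 0 0 0 0;0.035 0.163 0 0 0 0;0.035 0.163 0 0 0 0;0.035 0.163 0 0 0 0;0.035 0.163 0 0 0 0;0.035 0.163 0 0 0 0;0.035 0.163 0 0 0 0",
)

```text
time_s: 4.55
tcp_pos: [0.5249, -0.0501, 0.0282]
ee_rot: [[-0.978, 0.207, -0.0], [0.207, 0.978, -0.0], [0.0, -0.0, -1.0]]
wrist_force: [-2.3, -4.6, 2.1]
gripper_width: 0.007
gripper_force: 2.8
```

Emit:
play_rows(
  commands="0.02 0.1 -0.03 0 0 0;0.02 0.1 0 0 0 0;0.02 0.1 0 0 0 0;0.02 0.1 0 0 0 0;0.02 0.1 0 0 0 0;0.02 0.1 0 0 0 0;0.02 0.1 0 0 0 0;0.02 0.1 0 0 0 0;0.02 0.1 0 0 0 0;0.02 0.1 0 0 0 0;0.02 0.1 0 0 0 0",
)

```text
time_s: 5.65
tcp_pos: [0.5317, -0.0178, 0.028]
ee_rot: [[-0.978, 0.207, 0.0], [0.207, 0.978, -0.001], [-0.0, -0.001, -1.0]]
wrist_force: [-2.3, -7.1, 6.8]
gripper_width: 0.007
gripper_force: 4.4
```

Emit:
play_rows(
  commands="0.014 0.066 0 0 0 0;0.014 0.066 0 0 0 0",
)

```text
time_s: 5.85
tcp_pos: [0.5325, -0.0138, 0.028]
ee_rot: [[-0.978, 0.207, 0.0], [0.207, 0.978, -0.001], [-0.0, -0.001, -1.0]]
wrist_force: [-1.4, -6.7, 7.1]
gripper_width: 0.005
gripper_force: 4.4
```

Emit:
play_rows(
  commands="0.014 0.066 0 0 0 0;0.014 0.066 0 0 0 0",
)

```text
time_s: 6.05
tcp_pos: [0.5338, -0.0086, 0.0272]
ee_rot: [[-0.978, 0.208, 0.002], [0.208, 0.978, 0.001], [-0.001, 0.002, -1.0]]
wrist_force: [0.1, 0.7, 0.4]
gripper_width: 0.007
gripper_force: 0.0
```

The force fell to zero at the expected place, so the gate has probably dropped. I'll back off, rise and move over beyond the knob, then check the gate from there.

Emit:
play_rows(
  commands="-0.04 -0.2 0 0 0 0;0 0 0.5 0 0 0;0 0 0.9 0 0 0;0 0 0.9 0 0 0;0 0 0.8 0 0 0;0.75 0.27 0 0 0 0;0.75 0.27 0 0 0 0;0.75 0.27 0 0 0 0;0.75 0.27 0 0 0 0;0.75 0.27 0 0 0 0;0.72 0.25 0 0 0 0;0 0 0 0 0 0;0 0 0 0 0 0",
)

```text
time_s: 7.35
tcp_pos: [0.6658, 0.0328, 0.1191]
ee_rot: [[-0.978, 0.207, -0.002], [0.207, 0.978, 0.0], [0.002, 0.0, -1.0]]
wrist_force: [-0.0, -0.5, -0.1]
gripper_width: 0.002
gripper_force: 0.0
```

```bash
python3 - <<'E'
from h import *
s=r.sense();print(s["tcp_pos"],s["time_s"])
p,d=cams.capture("top");cv2.imwrite("pics/t2.png",cv2.resize(p[150:300,235:425],None,fx=4,fy=4))
q,e=cams.capture("scene");cv2.imwrite("pics/s2.png",cv2.resize(q[180:330,200:410],None,fx=3,fy=3))
H,S,V=cv2.split(cv2.cvtColor(p,cv2.COLOR_BGR2HSV))
c0=np.array([.5344,-.0061]);X=np.array([.2075,.978]);Y=np.array([-.978,.2075])
def world(n,d):
    v,u=np.nonzero((d>0));i=cams.camera_info(n);R,t=np.array(i["R"]),np.array(i["t"])
    z=d[v,u];c=(np.c_[u,v,np.ones(len(u))]@np.linalg.inv(i["mtx"]).T)*z[:,None]
    return (c-t)@R
for n,dd in(("top",d),("scene",e)):
    w=world(n,dd);b=np.c_[(w[:,:2]-c0)@X,(w[:,:2]-c0)@Y,w[:,2]]
    k=(abs(b[:,1])<.035)&(abs(b[:,0]-.06)<.04);print(n,k.sum(),np.percentile(b[k,2],[10,50,90]))
    k=(abs(b[:,1])<.035)&(b[:,2]>.036)&(b[:,2]<.06)&(abs(b[:,0])<.17);print(" xrange",np.percentile(b[k,0],[1,50,99]))
    k=(abs(b[:,1]-0)>.03)&(abs(b[:,1])<.04)&(b[:,0]<-.05)&(b[:,0]>-.15);print(" rail z",np.median(b[k,2]))
    k=(b[:,2]>.06)&(b[:,2]<.09)&(abs(b[:,0]-.06)<.02)&(abs(b[:,1]+.075)<.03);print(" knob",k.sum(),b[k].mean(0))
E
```

```text
[0.66578157 0.03279386 0.11913165] 7.35
top 1129 [0.04343901 0.04572838 0.04803889]
 xrange [0.00918626 0.0582105  0.10762319]
 rail z 0.0206830994892271
 knob 61 [ 0.05868101 -0.07615524  0.07710328]
scene 904 [0.04469546 0.04582874 0.04703863]
 xrange [0.01224928 0.06897283 0.10902831]
 rail z 0.022286967131579606
 knob 121 [ 0.06263443 -0.0821077   0.07633813]
```

View pics/s2.png

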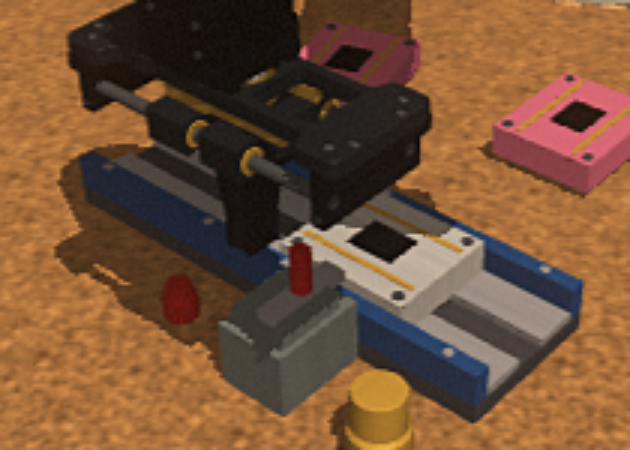

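Depth puts the gate top at 45.7 mm and its centre at bed x≈59 mm, so it is seated. The finger tip (crop 250,245) looks surprisingly far from the pedestal in this view, so I'll check it by projection.

```bash
python3 - <<'E'
from h import *
for P in([.6658,.0328,.1191],[.6251,.036,.071],[.666,.027,.05]):
  i=cams.camera_info("scene");c=i["R"]@np.array(P)+i["t"];u=i["mtx"]@c;u=u[:2]/u[2];print(P,(u-[200,180])*3)
E
```

```text
[0.6658, 0.0328, 0.1191] [252.39291691 241.40574613]
[0.6251, 0.036, 0.071] [297.93668404 269.83137898]
[0.666, 0.027, 0.05] [250.21886889 332.55068478]
```

View pics/t2.png

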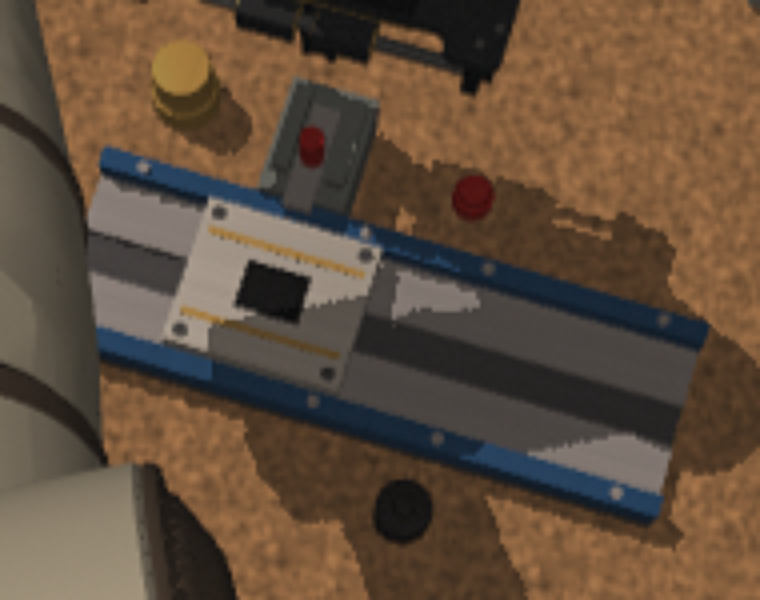

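The projection matches, and the top view shows the gate seated next to the bolt with the fingers beyond the knob. I'll descend behind the knob.

Emit:
play_rows(
  commands="-0.03 -0.16 -0.4 0 0 0;0 0 -0.5 0 0 0;0 0 -0.5 0 0 0;0 0 -0.3 0 0 0;0 0 0 0 0 0;0 0 0 0 0 0",
)

```text
time_s: 8.05
tcp_pos: [0.6653, 0.0274, 0.0694]
ee_rot: [[-0.978, 0.207, 0.0], [0.207, 0.978, -0.0], [-0.0, -0.0, -1.0]]
wrist_force: [-0.0, 0.6, -1.1]
gripper_width: 0.008
gripper_force: 0.0
```

Emit:
play_rows(
  commands="-0.163 0.035 0 0 0 0;-0.163 0.035 0 0 0 0;-0.163 0.035 0 0 0 0;-0.163 0.035 0 0 0 0;-0.163 0.035 0 0 0 0;-0.163 0.035 0 0 0 0;-0.163 0.035 0 0 0 0;-0.163 0.035 0 0 0 0",
)

```text
time_s: 8.85
tcp_pos: [0.6262, 0.0361, 0.0695]
ee_rot: [[-0.978, 0.207, 0.001], [0.207, 0.978, 0.0], [-0.001, 0.0, -1.0]]
wrist_force: [1.7, -1.6, -0.4]
gripper_width: 0.011
gripper_force: 0.9
```

Emit:
play_rows(
  commands="-0.08 0.017 0 0 0 0;-0.08 0.017 0 0 0 0;-0.08 0.017 0 0 0 0;-0.08 0.017 0 0 0 0;-0.08 0.017 0 0 0 0",
)

```text
time_s: 9.35
tcp_pos: [0.6142, 0.0387, 0.0694]
ee_rot: [[-0.978, 0.207, 0.001], [0.207, 0.978, 0.0], [-0.001, 0.0, -1.0]]
wrist_force: [1.2, -1.6, 2.3]
gripper_width: 0.005
gripper_force: 0.8
```

Emit:
play_rows(
  commands="-0.05 0.01 0 0 0 0;-0.05 0.01 0 0 0 0",
)

```text
time_s: 9.55
tcp_pos: [0.6126, 0.0391, 0.0696]
ee_rot: [[-0.978, 0.207, 0.004], [0.207, 0.978, 0.0], [-0.004, 0.001, -1.0]]
wrist_force: [6.4, -4.4, -3.3]
gripper_width: 0.004
gripper_force: 3.8
```

The force rises at TCP bed y = -67 mm, which is the end stop. Next I'll retreat, rise clear and check.

Emit:
play_rows(
  commands="0.3 -0.06 0 0 0 0;0.4 -0.08 0 0 0 0;0 0 0.6 0 0 0;0 0 0.9 0 0 0;0 0 0.9 0 0 0;0.8 -0.2 0.5 0 0 0;0.8 -0.2 0 0 0 0;0 0 0 0 0 0;0 0 0 0 0 0",
)

```text
time_s: 10.45
tcp_pos: [0.6791, 0.0228, 0.1547]
ee_rot: [[-0.978, 0.208, -0.004], [0.208, 0.978, 0.0], [0.004, -0.001, -1.0]]
wrist_force: [0.2, -0.0, -0.5]
gripper_width: 0.003
gripper_force: 0.0
```

```bash
python3 - <<'E'
from h import *
print(r.sense()["tcp_pos"],r.sense()["wrist_force"])
p,d=cams.capture("top");cv2.imwrite("pics/t3.png",cv2.resize(p[150:300,235:425],None,fx=4,fy=4))
c0=np.array([.5344,-.0061]);X=np.array([.2075,.978]);Y=np.array([-.978,.2075])
v,u=np.nonzero(d>0);i=cams.camera_info("top");R,t=np.array(i["R"]),np.array(i["t"])
w=((np.c_[u,v,np.ones(len(u))]@np.linalg.inv(i["mtx"]).T)*d[v,u][:,None]-t)@R
b=np.c_[(w[:,:2]-c0)@X,(w[:,:2]-c0)@Y,w[:,2]]
k=(abs(b[:,1])<.02)&(abs(b[:,0]-.06)<.04);print(np.median(b[k,2]))
k=(b[:,2]>.062)&(b[:,2]<.09)&(abs(b[:,0]-.06)<.02)&(abs(b[:,1]+.065)<.035);print("knob",k.sum(),b[k].mean(0))
E
```

```text
[0.67914127 0.02276986 0.15468545] [ 0.2092446  -0.01428655 -0.5079218 ]
0.04564801419614507
knob 53 [ 0.05977126 -0.04906877  0.08067432]
```

View pics/t3.png

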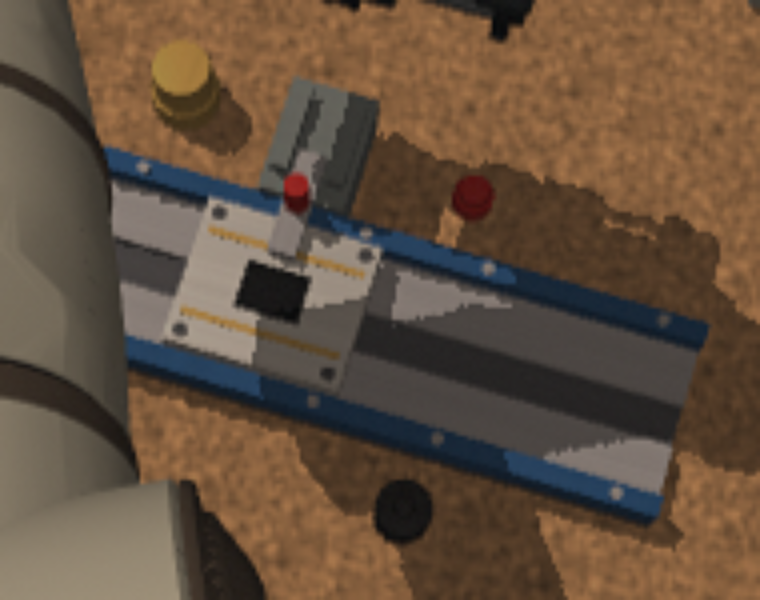

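The bolt nose lies over the seated gate (290,235), the knob is at bed y = -49 mm, and the robot is clear of everything. I'm handing in the job.

```bash
python3 -c "
from station import r
print(r.finish_job())"
```

```text
the job is handed in; nothing more can be done
None
```

The job is handed in: the gate is seated in its notches and the bolt is home (knob at bed y ≈ -49 mm), with the nearby bystanders undisturbed in the last picture and the robot clear; the judge returned no verdict.

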